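# Press down the lid buttons of the cooled jars in batch order

## Task

The cooled sauce jars still have their pop-up lid buttons standing up: with the fingertips, lightly press the yellow button fully down into its lid, then the blue one, then the red one, in that order; each stays down when you let go. The jar with the green button is still cooling, so do not press it. Leave all the jars and the red-knobbed stamp beside them standing where they are; nothing is to be gripped or lifted.

Things in the scene. Friction and masses are not known exactly. Their poses are not given: they have to be found in the camera images.
- yellow_jar: Loose grey sauce jar with a black lid and a yellow button in the middle of the lid: 70 mm across, 116 mm tall to the lid's flat top, about 0.4 kg. Origin at the centre of its underside, z up along the jar. Where it stands changes from start to start.
- yellow_button_top (a point): Centre of the top face of the yellow round button on that jar's lid; it moves down with the button. The button is 32 mm across and stands 8 mm above the lid while it is up (124 mm above the table).
- yellow_button (a joint): How far the yellow button has been pushed down into the lid, in m: 0 up, 0.005 fully down (then 3 mm proud of the lid). It starts to give at about 2.5 N, moves with nearly constant force, and stays down when let go; the stop at the bottom is springy, about 4 N more for each mm pushed beyond it, until the fingers meet the lid itself.
- blue_jar: Loose grey sauce jar with a black lid and a blue button in the middle of the lid: 70 mm across, 116 mm tall to the lid's flat top, about 0.4 kg. Origin at the centre of its underside, z up along the jar. Where it stands changes from start to start.
- blue_button_top (a point): Centre of the top face of the blue round button on that jar's lid; it moves down with the button. The button is 32 mm across and stands 8 mm above the lid while it is up (124 mm above the table).
- blue_button (a joint): How far the blue button has been pushed down into the lid, in m: 0 up, 0.005 fully down (then 3 mm proud of the lid). It starts to give at about 2.5 N, moves with nearly constant force, and stays down when let go; the stop at the bottom is springy, about 4 N more for each mm pushed beyond it, until the fingers meet the lid itself.
- red_jar: Loose grey sauce jar with a black lid and a red button in the middle of the lid: 70 mm across, 116 mm tall to the lid's flat top, about 0.4 kg. Origin at the centre of its underside, z up along the jar. Where it stands changes from start to start.
- red_button_top (a point): Centre of the top face of the red round button on that jar's lid; it moves down with the button. The button is 32 mm across and stands 8 mm above the lid while it is up (124 mm above the table).
- red_button (a joint): How far the red button has been pushed down into the lid, in m: 0 up, 0.005 fully down (then 3 mm proud of the lid). It starts to give at about 2.5 N, moves with nearly constant force, and stays down when let go; the stop at the bottom is springy, about 4 N more for each mm pushed beyond it, until the fingers meet the lid itself.
- green_jar: Loose grey sauce jar with a black lid and a green button in the middle of the lid: 70 mm across, 116 mm tall to the lid's flat top, about 0.4 kg. Origin at the centre of its underside, z up along the jar. Where it stands changes from start to start.
- green_button_top (a point): Centre of the top face of the green round button on that jar's lid; it moves down with the button. The button is 32 mm across and stands 8 mm above the lid while it is up (124 mm above the table).
- green_button (a joint): How far the green button has been pushed down into the lid, in m: 0 up, 0.005 fully down (then 3 mm proud of the lid). It starts to give at about 2.5 N, moves with nearly constant force, and stays down when let go; the stop at the bottom is springy, about 4 N more for each mm pushed beyond it, until the fingers meet the lid itself.
- plain_jar: Bystander: loose jar with a printed paper label and a plain black lid without button, 70 mm across, 116 mm tall; origin at the centre of its underside.
- stamp: Bystander: loose hand stamp with a red knob on a black foot, standing to the right of the jars (a second such stamp lies far out at the right end of the table and is no part of this), 27 x 46 mm, 80 mm tall; origin at the centre of its underside.

How it is judged:
By the outcome, as a careful person would: the job done as asked, in the order asked, and still so for the second after the job is handed in, with the robot touching nothing.
It also fails if it takes over 48 s, if anything falls off the work surface, if the arm or the gripper's body presses on something with over 40 N, if the wrist force passes 120 N, or if a joint passes its speed limit or range.

## Robot

A 6-joint arm with a two-finger parallel gripper is mounted at the origin on a cart in front of the work surface, level with it; the furniture and walls round the work are solid. World frame = base frame: x ahead of the robot, y to its left, z up, the work surface at z = 0. Lengths are in m, angles in rad, forces in N, time in s.
With the tool pointing down it reaches from about 0.325 to 1 m from the base axis. Payload 5.1 kg.
Tool frame: the origin (TCP) lies at the very end of the fingers, on their centre line; the grasp point (between the pads) lies 19 mm behind it; z points along the fingers, y is the line along which they close (so a half turn about z gives the same grasp; the last joint's range is limited). The gripper opens to 85 mm and grips with 20 to 120 N. Pads are 22 mm wide; open, the fingers measure 114 mm over their backs; the gripper's body (76 mm by 85 mm) begins 54 mm behind the grasp point. The pads swing forward as they close: fully open they stand 13 mm farther back than shut.
Start: joints at [1.198, 0.124, 1.65, -0, 1.367, -0.083], TCP at [0.186, 0.623, 0.231] pointing down, gripper open.
Joint ranges: [-2.61, 2.61], [-1.02, 2.33], [0.03, 2.71], [-1.35, 4.49], [0.32, 2.68], [-2.91, 2.91]. Speed limits (rad/s): [2.57, 2.57, 3.14, 3.14, 3.14, 3.14].

## Interface

Orientations are given as a unit quaternion [x, y, z, w].
In Python, from workcell import manip, imaging, workorder gives the robot as it stands. The module is installed in compiled form; this text tells all that it offers.
- The arm moves only by the tool move_arm, never from a script. Its argument "plan" is text: rows parted by semicolons, each of 4 numbers parted by spaces: the shift along the tool's x, y, z in m, then the turn about the tool's z in degrees. A call has 1 to 12 rows; each row is the pose to reach, as a shift and turn from the pose commanded when the call began, along the tool's axes at that moment; what a row does not reach only later rows make up. A row lasts 1/10 s, in which the tool goes at most 50 mm and 8.59 degrees, less where a joint would pass 70% of its speed; a pose out of reach is approached as far as the arm can. A call with a gripper value outside its range is refused whole. "fingers" is the closure, from 0 (fully open) to 1 (shut), set as the call begins (left out, the last holds). The fingers move at their own pace and stop on an object; "grip_force" is the grip in N (left out, the last holds). Time passes only in rows, so rows that repeat a pose let the fingers close. It gives the time, the measured TCP pose, the force, the opening and the grip force at its end, in the units of the state.
- manip.get_state(): the state, without advancing time (a new reading comes with each control period).
- imaging.snapshot(name): name is "scene" or "top"; returns a dict with "color" (420x560x3 uint8, red, green, blue), "fx", "fy", "cx", "cy" (pixels), "camera_from_world" (4x4, takes a point from world to camera coordinates). Camera axes: x right, y down, z forward; pixel columns grow to the right and rows downward; lengths in m; the calibration is good to about 2 mm. A picture is of the moment at which its call begins. There is no depth.
- workorder.job_done(): hands the job in; it is judged then, once.
The state is a dict: "time_s": time; "joints": joint angles; "joint_vel": joint speeds; "effort": joint torques, N m; "ee_pos": TCP position; "orientation": TCP orientation; "wrist_force": force on the tool from outside, world axes, zero at the start; "wrist_torque": the same for the moment, N m; "width": finger opening in m; "finger_force": force on a finger pad.
Only numpy, scipy, OpenCV 4.12 (cv2) and the standard library are available. Lean on these libraries where they do the work, as an engineer would, in place of code of your own. Each camera call takes 0.05 s, during which the arm holds its last target. There are 200 camera calls.

## Working session

There is one attempt and no reset: what is moved stays moved. The work goes in short steps, Python scripts to look and compute and a tool call to move; the robot and the scene stay as the last step left them, time stands still between calls to the robot, and variables do not carry over. Pictures are saved under pics/ and viewed, at most 10 in all, crops included, and the job is handed in when it is done.

Besides the shell and the picture viewer there is one more tool, called after "Emit:" as name(argument=value, ...) on one line, values as JSON. move_arm: Moves the arm, as the interface text tells. Its arguments: {"type":"object","properties":{"plan":{"type":"string"},"fingers":{"type":"number"},"grip_force":{"type":"number"}},"required":["plan"]}

```bash
mkdir -p pics; python3 - <<'E'
from workcell import manip, imaging
import cv2,numpy as np
for n in("top","scene"):
    s=imaging.snapshot(n); cv2.imwrite(f"pics/{n}0.png",s["color"][:,:,::-1]); print(n,s["fx"],s["fy"],s["cx"],s["cy"],np.round(s["camera_from_world"],4).tolist())
st=manip.get_state(); print({k:np.round(v,3).tolist() for k,v in st.items()})
E
```

```text
top 498.4521298462036 498.4521298462036 276.9591731048136 200.98641827489493 [[0.0213, -0.9997, 0.0115, -0.0062], [-0.9982, -0.0219, -0.055, 0.5605], [0.0553, -0.0103, -0.9984, 1.594], [0.0, 0.0, 0.0, 1.0]]
scene 527.3287738756442 527.3287738756442 283.59973068238526 210.46407084050173 [[0.8353, -0.5497, -0.0057, -0.4614], [-0.4074, -0.6121, -0.6777, 0.3061], [0.3691, 0.5684, -0.7353, 1.2623], [0.0, 0.0, 0.0, 1.0]]
{'time_s': 0.1, 'joints': [1.198, 0.124, 1.652, 0.0, 1.368, -0.083], 'joint_vel': [-0.0, -0.002, -0.001, -0.001, 0.002, -0.002], 'effort': [0.0, -42.493, -36.665, -0.0, 0.004, -0.0], 'ee_pos': [0.186, 0.622, 0.23], 'orientation': [0.144, 0.99, -0.001, -0.0], 'wrist_force': [0.298, -0.592, -0.079], 'wrist_torque': [-0.029, -0.017, -0.005], 'finger_force': 0.0, 'width': 0.086}
```

View pics/top0.png

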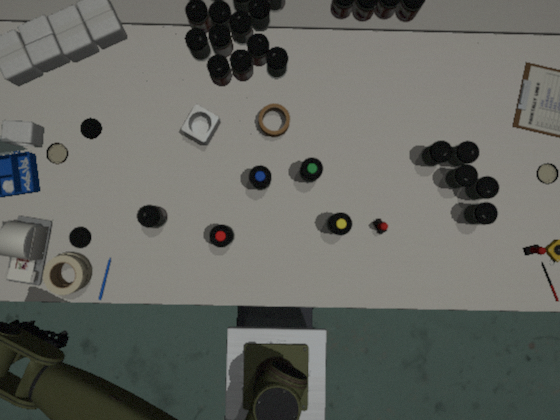

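View pics/scene0.png

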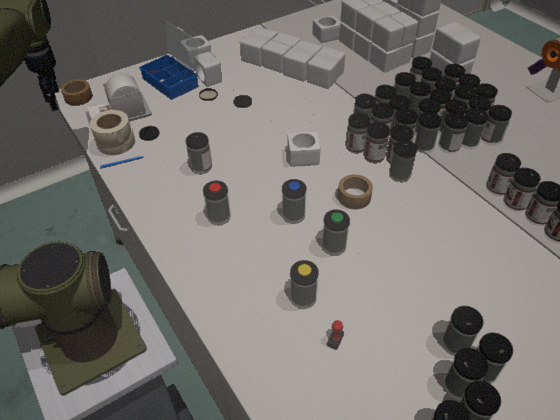

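```bash
cat > h.py <<'E'
from workcell import manip, imaging
import cv2,numpy as np
C=dict(yellow=(20,35),blue=(105,128),red=(0,6),green=(45,85))
def rays(z=.124):
    out={}
    for n in("top","scene"):
        s=imaging.snapshot(n); hsv=cv2.cvtColor(s["color"],cv2.COLOR_RGB2HSV); T=s["camera_from_world"]
        R,t=T[:3,:3],T[:3,3]; o=-R.T@t
        for c,(a,b) in C.items():
            m=cv2.inRange(hsv,(a,130,60),(b,255,255))
            k,l,st,ce=cv2.connectedComponentsWithStats(m)
            for i in range(1,k):
                if st[i,4]<25: continue
                u,v=ce[i]
                d=R.T@np.array([(u-s["cx"])/s["fx"],(v-s["cy"])/s["fy"],1]); p=o+d*(z-o[2])/d[2]
                if .35<p[0]<.65 and -.3<p[1]<.4: print(n,c,np.round([u,v],1),st[i,2:],np.round(p,4))
E
python3 -c "
from h import *
rays()"
```

```text
top yellow [340.9 223.2] [11 11 96] [ 0.4918 -0.1868  0.124 ]
top blue [259.8 175.4] [11 10 87] [0.6306 0.0606 0.124 ]
top red [220.1 235.6] [11 10 94] [0.4471 0.1752 0.124 ]
scene yellow [304.2 269.3] [ 13  12 119] [ 0.4873 -0.1884  0.124 ]
scene blue [293.7 185.3] [11  8 67] [0.625  0.0589 0.124 ]
scene red [214.7 186.9] [12  9 83] [0.4427 0.1727 0.124 ]
```

Emit:
move_arm(plan="-0.02 -0.026 0 0;-0.05 -0.066 0 0;-0.08 -0.105 0 0;-0.11 -0.145 0 0;-0.14 -0.185 0 0;-0.17 -0.225 0 0;-0.2 -0.264 0 0;-0.23 -0.304 0 0;-0.26 -0.344 0 0;-0.29 -0.383 0 0;-0.31 -0.41 0 0;-0.31 -0.41 0 0", fingers=1, grip_force=20)

```text
time_s: 1.4
ee_pos: [0.3666, 0.1383, 0.2314]
orientation: [0.148, 0.989, -0.0, 0.0]
wrist_force: [-0.1, 0.7, -0.5]
width: 0.0
finger_force: 0.0
```

Emit:
move_arm(plan="-0.03 -0.04 0 0;-0.06 -0.079 0 0;-0.09 -0.118 0 0;-0.12 -0.158 0 0;-0.15 -0.198 0 0;-0.18 -0.237 0 0;-0.2 -0.265 0.02 0;-0.212 -0.28 0.05 0;-0.212 -0.28 0.07 0;-0.212 -0.28 0.07 0;-0.212 -0.28 0.07 0")

```text
time_s: 2.5
ee_pos: [0.4889, -0.1867, 0.1613]
orientation: [0.144, 0.99, 0.0, -0.0]
wrist_force: [0.9, -0.5, 0.8]
width: 0.0001
finger_force: 0.0
```

```bash
python3 - <<'E'
from h import *
st=manip.get_state(); print({k:np.round(v,4).tolist() for k,v in st.items()})
for n in("top","scene"):
    s=imaging.snapshot(n);T=s["camera_from_world"]
    out=[]
    for q in(st["ee_pos"],[.4895,-.1876,.124]):
        p=T[:3,:3]@np.array(q)+T[:3,3]; out.append((s["fx"]*p[0]/p[2]+s["cx"],s["fy"]*p[1]/p[2]+s["cy"]))
    print(n,np.round(out,1)); u,v=map(int,out[0])
    c=s["color"][v-50:v+50,u-65:u+65,::-1]
    cv2.imwrite(f"pics/{n}1.png",cv2.resize(c,None,fx=6,fy=6)); print(u-65,v-50)
E
```

```text
{'time_s': 2.5, 'joints': [-0.4675, -0.1027, 1.9994, 0.0002, 1.2458, -1.7495], 'joint_vel': [0.0047, -0.0269, -0.0274, -0.0014, -0.0024, -0.0001], 'effort': [-0.3049, -28.7814, -33.773, -0.0101, 0.0267, 0.0026], 'ee_pos': [0.4889, -0.1867, 0.1613], 'orientation': [0.144, 0.9896, 0.0002, -0.0004], 'wrist_force': [0.872, -0.4982, 0.8007], 'wrist_torque': [-0.0131, -0.0366, 0.0423], 'finger_force': 0.0, 'width': 0.0001}
top [[342.7 224.1]
 [341.2 224. ]]
277 174
scene [[304.7 258.9]
 [304.7 268.7]]
239 208
```

View pics/scene1.png

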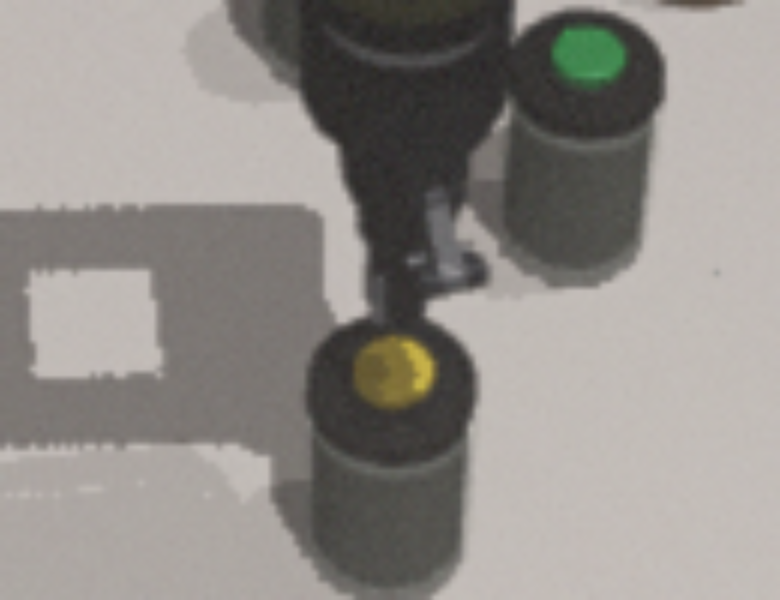

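View pics/top1.png

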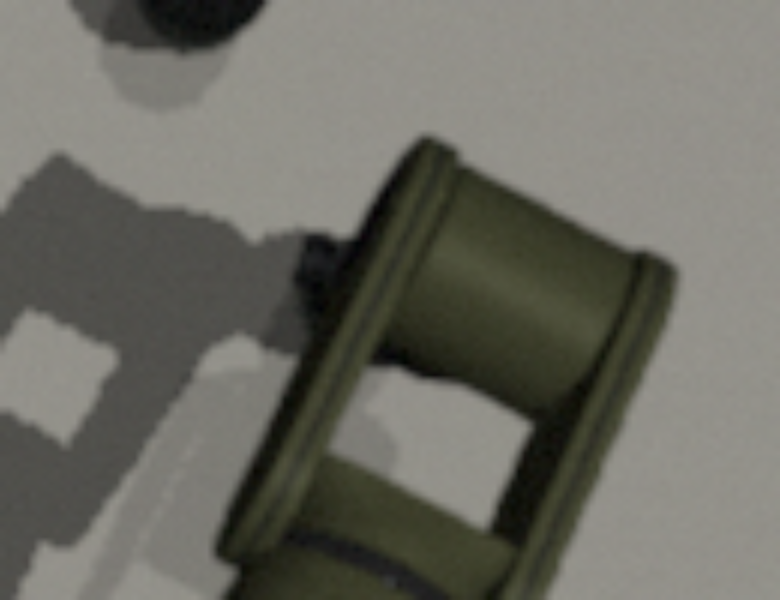

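Emit:
move_arm(plan="-0.002 0.001 0.015 0;-0.002 0.001 0.028 0;-0.002 0.001 0.033 0;-0.002 0.001 0.035 0;-0.002 0.001 0.037 0;-0.002 0.001 0.038 0;-0.002 0.001 0.039 0;-0.002 0.001 0.04 0;-0.002 0.001 0.041 0;-0.002 0.001 0.041 0")

```text
time_s: 3.6
ee_pos: [0.491, -0.1871, 0.1203]
orientation: [0.144, 0.99, 0.0, 0.0]
wrist_force: [-1.4, 0.9, 1.8]
width: 0.0001
finger_force: 1.1
```

Emit:
move_arm(plan="0 0 0.001 0;0 0 0.001 0;0 0 0.0015 0;0 0 0.002 0;0 0 0.002 0;0 0 0.002 0")

```text
time_s: 4.2
ee_pos: [0.4912, -0.1872, 0.1187]
orientation: [0.144, 0.99, -0.0, 0.0]
wrist_force: [-1.8, 1.2, 5.0]
width: -0.0
finger_force: 2.3
```

Emit:
move_arm(plan="0 0 0.0005 0;0 0 0.001 0;0 0 0.001 0;0 0 0.001 0")

```text
time_s: 4.6
ee_pos: [0.4914, -0.1873, 0.1181]
orientation: [0.144, 0.99, -0.0, 0.0]
wrist_force: [-1.9, 1.6, 6.3]
width: 0.0002
finger_force: 3.4
```

Emit:
move_arm(plan="0 0 -0.005 0;0 0 -0.02 0;0 0 -0.05 0;-0.01 0.044 -0.055 0;-0.02 0.09 -0.055 0;-0.03 0.135 -0.055 0;-0.04 0.18 -0.055 0;-0.05 0.225 -0.055 0;-0.06 0.265 -0.055 0;-0.063 0.276 -0.05 0;-0.063 0.276 -0.042 0;-0.063 0.276 -0.042 0")

```text
time_s: 5.8
ee_pos: [0.6289, 0.0586, 0.1574]
orientation: [0.144, 0.99, -0.001, -0.002]
wrist_force: [-0.4, 0.3, -0.4]
width: 0.0002
finger_force: 0.0
```

```bash
python3 - <<'E'
from h import *
st=manip.get_state(); print(st["ee_pos"],st["wrist_force"])
rays()
s=imaging.snapshot("scene"); cv2.imwrite("pics/s2.png",cv2.resize(s["color"][130:330,190:390,::-1],None,fx=3,fy=3,interpolation=cv2.INTER_CUBIC))
E
```

```text
[0.62887489 0.05862172 0.15735127] [-0.36717274  0.30102262 -0.43582506]
top yellow [340.8 223.2] [11 11 99] [ 0.4918 -0.1865  0.124 ]
top red [219.5 235.2] [ 9 10 60] [0.4482 0.177  0.124 ]
scene yellow [304.  270.4] [ 13  10 110] [ 0.4852 -0.1908  0.124 ]
scene red [214.  186.3] [10  8 53] [0.4423 0.1757 0.124 ]
```

View pics/s2.png

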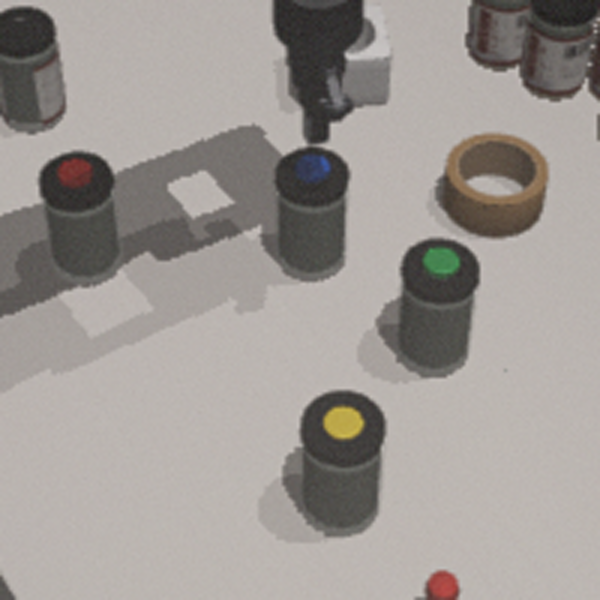

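Emit:
move_arm(plan="-0.001 0.001 0.015 0;-0.001 0.001 0.026 0;-0.001 0.001 0.031 0;-0.001 0.001 0.033 0;-0.001 0.001 0.035 0;-0.001 0.001 0.036 0;-0.001 0.001 0.037 0;-0.001 0.001 0.038 0;-0.001 0.001 0.039 0;-0.001 0.001 0.04 0;-0.001 0.001 0.041 0;-0.001 0.001 0.041 0")

```text
time_s: 7.15
ee_pos: [0.6317, 0.06, 0.1187]
orientation: [0.144, 0.99, 0.0, 0.0]
wrist_force: [-1.9, -0.5, 4.7]
width: -0.0
finger_force: 2.2
```

Emit:
move_arm(plan="0 0 0.0005 0;0 0 0.001 0;0 0 0.001 0;0 0 0.001 0")

```text
time_s: 7.55
ee_pos: [0.6319, 0.06, 0.1183]
orientation: [0.144, 0.99, 0.0, 0.0]
wrist_force: [-3.1, -0.0, 6.6]
width: -0.0
finger_force: 3.2
```

Emit:
move_arm(plan="0 0 -0.005 0;0 0 -0.02 0;0 0 -0.05 0;0.04 0.011 -0.055 0;0.08 0.022 -0.055 0;0.12 0.033 -0.055 0;0.16 0.044 -0.055 0;0.19 0.052 -0.055 0;0.205 0.057 -0.052 0;0.209 0.058 -0.045 0;0.209 0.058 -0.042 0;0.209 0.058 -0.042 0")

```text
time_s: 8.75
ee_pos: [0.4482, 0.1748, 0.1585]
orientation: [0.145, 0.989, -0.0, -0.0]
wrist_force: [0.4, 0.2, -0.7]
width: 0.0
finger_force: 0.0
```

```bash
python3 - <<'E'
from h import *
st=manip.get_state(); print(st["ee_pos"],st["wrist_force"])
rays()
s=imaging.snapshot("scene"); cv2.imwrite("pics/s3.png",cv2.resize(s["color"][130:330,190:390,::-1],None,fx=3,fy=3,interpolation=cv2.INTER_CUBIC))
E
```

```text
[0.44823516 0.17476185 0.1585143 ] [ 0.38132937  0.24672639 -0.69460535]
top yellow [340.8 223.2] [11 11 98] [ 0.4919 -0.1864  0.124 ]
top blue [259.7 175.9] [11 11 95] [0.6293 0.0607 0.124 ]
scene yellow [304.  270.4] [ 13  11 111] [ 0.4852 -0.1907  0.124 ]
scene blue [293.6 186.5] [11  8 66] [0.6222 0.0552 0.124 ]
scene red [215.5 186.9] [12  8 55] [0.4447 0.1714 0.124 ]
```

View pics/s3.png

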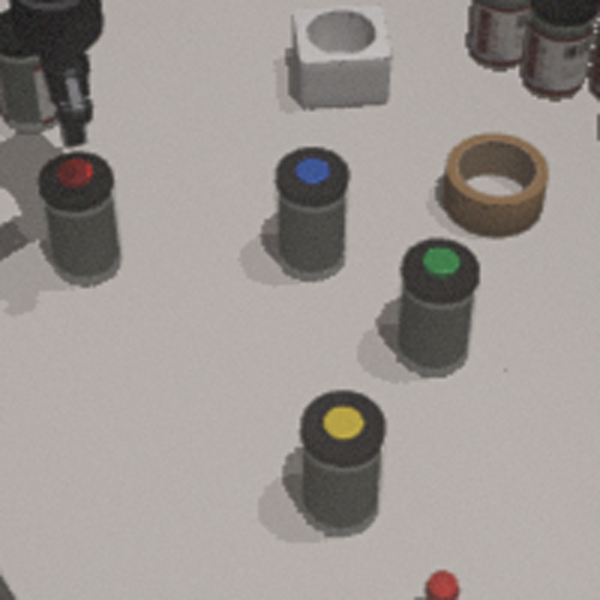

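Blue (crop 312,171) and yellow (344,422) are down and their jars unmoved. The tip (73,143) stands over the red button (75,172).

Emit:
move_arm(plan="0.001 0 0.015 0;0.001 0 0.026 0;0.001 0 0.031 0;0.001 0 0.033 0;0.001 0 0.035 0;0.001 0 0.036 0;0.001 0 0.037 0;0.001 0 0.038 0;0.001 0 0.039 0;0.001 0 0.04 0;0.001 0 0.041 0;0.001 0 0.041 0")

```text
time_s: 10.1
ee_pos: [0.447, 0.1757, 0.1187]
orientation: [0.144, 0.99, 0.0, 0.0]
wrist_force: [-2.5, -0.6, 4.8]
width: -0.0001
finger_force: 2.3
```

Emit:
move_arm(plan="0 0 0.0005 0;0 0 0.001 0;0 0 0.001 0;0 0 0.001 0")

```text
time_s: 10.5
ee_pos: [0.4473, 0.1757, 0.1182]
orientation: [0.144, 0.99, 0.0, 0.0]
wrist_force: [-3.2, -1.2, 7.1]
width: -0.0
finger_force: 3.3
```

Emit:
move_arm(plan="0 0 -0.005 0;0 0 -0.02 0;0 0 -0.05 0;0 0 -0.085 0;0 0.03 -0.11 0;0.02 0.07 -0.11 0;0.04 0.11 -0.11 0;0.05 0.15 -0.11 0;0.05 0.18 -0.11 0;0.05 0.18 -0.11 0;0.05 0.18 -0.11 0;0.05 0.18 -0.11 0")

```text
time_s: 11.7
ee_pos: [0.4504, 0.3617, 0.2275]
orientation: [0.145, 0.989, -0.0, 0.0]
wrist_force: [0.3, 0.2, 0.1]
width: -0.0002
finger_force: 0.0
```

```bash
python3 - <<'E'
from h import *
st=manip.get_state(); print(st["ee_pos"],st["wrist_force"])
rays()
s=imaging.snapshot("scene"); cv2.imwrite("pics/s4.png",cv2.resize(s["color"][150:350,180:380,::-1],None,fx=3,fy=3,interpolation=cv2.INTER_CUBIC))
E
```

```text
[0.45035736 0.36168281 0.22749963] [0.25556457 0.22146463 0.14868792]
top yellow [340.8 223.2] [11 11 98] [ 0.4919 -0.1864  0.124 ]
top blue [259.7 175.9] [11 11 95] [0.6293 0.0607 0.124 ]
top red [220.1 235.5] [11 11 95] [0.4473 0.1753 0.124 ]
scene yellow [304.1 270.4] [ 13  11 111] [ 0.4854 -0.1908  0.124 ]
scene blue [293.6 186.5] [11  8 66] [0.6222 0.0552 0.124 ]
scene red [214.6 188.1] [12  9 76] [0.4405 0.1689 0.124 ]
```

View pics/s4.png

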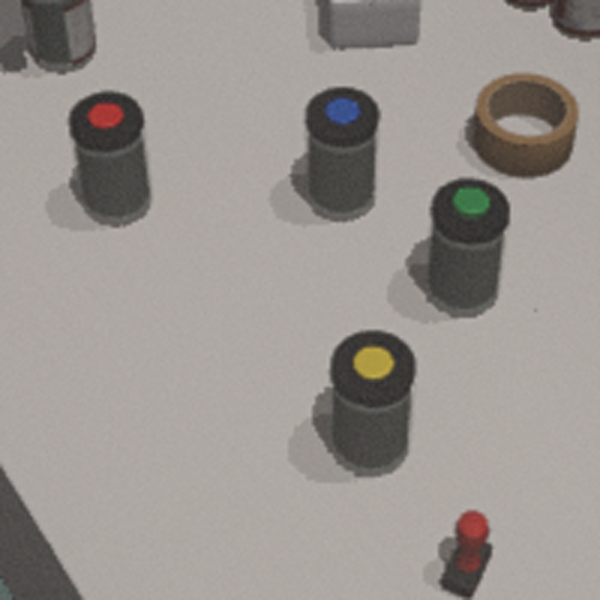

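All three buttons have dropped by the same 1.1–1.2 px in the scene view (red at 106,115; blue at 342,110; yellow at 373,362). The jars and stamp stand in place, and green (471,201) is still up.

```bash
python3 -c "
from workcell import workorder
print(workorder.job_done())"
```

```text
the job is handed in; nothing more can be done
None
```

I pressed the yellow, blue and red buttons fully down in that order, left the green one up and every jar and the stamp standing where they were, and handed the job in at about 12 s.

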